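# Hang the suction cup on the bedside tool carousel

## Task

Turn the small tool carousel by its orange knob until one of its two empty hooks points to the front, in line above the yellow arrow on its foot, and then hang the blue suction cup on that hook by its pull ring, leaving it hanging there at rest. Leave the black suction cup, the silver battery and the steel spudger where they are.

Things in the scene. Friction and masses are not known exactly. Their poses are not given: they have to be found in the camera images.
- rack (a joint): angle of the turning rack on its fixed foot, rad, counterclockwise positive from above. At 0 empty hook A points along the yellow arrow, at pi (or -pi) empty hook B does. Starts with neither in front, turns either way (stops at +-7 rad), light friction (0.06 N m), stays where left. Its other two hooks, at right angles, carry a green screwdriver and red tweezers that do not come off.
- knob (a point): on the rack's vertical axis, where to grip the orange bar knob on top: bar 60 mm long along the line from hook A to hook B, 16 mm wide, upright sides from 175 to 217 mm above the table; this point is at 200 mm. It turns with the rack one to one. All else of the carousel is lower than 175 mm.
- hook_a (a point): seat of empty hook A: on the axis of its level steel bar (6 mm thick, straight out from the rack's axis), 115 mm from the rack's axis, 150 mm above the table. At 135 mm from the axis the bar ends in an upright tip whose top is 165 mm above the table. This point's x axis points inward to the rack's axis, z up. A ring hangs well at this seat, inside the tip.
- hook_b (a point): seat of empty hook B, the same as hook A but on the opposite side of the rack; its x axis points outward.
- front_seat (a point): fixed point of the carousel's foot, where the seat of the hook in front will be: 115 mm from the rack's axis in the direction of the yellow arrow (8 mm high, part of the foot, reaching 200 mm from the axis), 150 mm above the table. Its x axis points inward to the rack's axis, z up. The grey foot is a disc 150 mm wide and 20 mm high.
- blue_cup_ring (a point): the blue suction cup, 60 g, standing foot down: round foot 52 mm wide, 16 mm high, and on it a stiff upright rectangular pull ring, 46 mm wide along this point's y axis, 8 mm thick along x, from 24 to 72 mm above the cup's underside; opening 30 mm wide, 32 mm high, seen through along x. This point is the centre of the opening, 48 mm above the underside; z is up. This is the one to hang.
- black_cup_ring (a point): the black suction cup, a bystander of the same shape and size as the blue one; same point and axes.
- battery: silver flat phone battery, 85 x 50 x 6 mm, lying flat on the table, a bystander; origin at the centre of its underside, x along its length.
- spudger: steel spudger (flat prying bar), 145 mm long, 14 mm wide and 6 mm thick at most, lying flat on the table, a bystander; origin at the middle of its underside, x along its length.
Mind the look-alikes: they are no part of the job. What is meant by the part that bears blue_cup_ring is not green, and is the smaller of those in its own colour.

How it is judged:
By the outcome, as a careful person would: the job done as asked, in the order asked, and still so for the second after the job is handed in, with the robot touching nothing.
It also fails if it takes over 61 s, if anything falls off the work surface, if the arm or the gripper's body presses on something with over 40 N, if the wrist force passes 120 N, or if a joint passes its speed limit or range.

## Robot

A 6-joint arm with a two-finger parallel gripper is mounted at the origin on the work surface. World frame = base frame: x ahead of the robot, y to its left, z up, the work surface at z = 0. Lengths are in mm, angles in rad, forces in N, time in s.
With the tool pointing down it reaches from about 400 to 825 mm from the base axis. Payload 7 kg.
Tool frame: the origin (TCP) lies at the very end of the fingers, on their centre line; the grasp point (between the pads) lies 19 mm behind it (env.grip_depth is the distance from the TCP to the grasp point, in mm); z points along the fingers, x is the direction in which the jaws open and shut, and the axes are right-handed (so a half turn about z gives the same grasp; the last joint's range is limited). The gripper opens to 88 mm and grips with 3 to 60 N. Pads are 19 mm wide; open, the fingers measure 130 mm over their backs; the gripper's body (78 mm by 193 mm) begins 47 mm behind the grasp point.
Start: joints at [-0.938, 0.359, 0.012, 0, -1.224, -0.288], TCP at [228.128, -635.258, 198.761] pointing down, gripper open.
Joint ranges: [-3.07, 3.07], [-1.43, 2.12], [-1.02, 1.25], [-3.03, 1.67], [-3.05, -0], [-3.03, 3.03]. Speed limits (rad/s): [2.39, 2.39, 3.01, 3.14, 3.14, 3.14].

## Interface

Orientations are given as a rotation vector (axis times angle).
In Python, from station import sensors, vision, env gives the robot as it stands.
- The arm moves only by the tool drive_tool, never from a script. Its argument "rows" is a list of rows, each a list of 3 entries, a list of its own where there are three numbers: the opening, from -1 (shut) to 1 (fully open), then the shift along the tool's x, y, z in units of 40 cm (1.0 is 40 cm), then the turn about the tool's z in units of 60 degrees (1.0 is 60 degrees). In form: [[grip, [x, y, z], yaw], ...]. A call has 1 to 10 rows; each row is the pose to reach, as a shift and turn from the pose commanded when the call began, along the tool's axes at that moment; what a row does not reach only later rows make up. A row lasts 1/12 s, in which the tool goes at most 41.7 mm and 7.16 degrees, less where a joint would pass 70% of its speed; a pose out of reach is approached as far as the arm can. A call with a number of a shift or a turn outside -1 to 1 is refused whole. A call with a gripper value outside its range is refused whole. The fingers move at their own pace and stop on an object; "squeeze" is the grip in N (left out, the last holds). Time passes only in rows, so rows that repeat a pose let the fingers close. It gives the time, the measured TCP pose, the force and the opening at its end, in the units of the state.
- sensors.get_obs(): the state, without advancing time (a new reading comes with each control period).
- vision.camera(name): name is "scene" or "top" or "wrist"; returns a dict with "color" (400x640x3 uint8, red, green, blue), "fx", "fy", "cx", "cy" (pixels), "extrinsics" (4x4, takes a point from world to camera coordinates); the wrist camera has in their place "tool_from_camera" (4x4, takes a point from camera to tool coordinates, whose origin is the TCP and whose axes are the tool frame's). Camera axes: x right, y down, z forward; pixel columns grow to the right and rows downward; lengths in mm; the calibration is good to about 2 mm. A picture is of the moment at which its call begins: read the wrist's pose just before it. There is no depth.
- env.sign_off(): hands the job in, once; it reports no verdict.
The state is a dict: "clock": time; "q": joint angles; "joint_vel": joint speeds; "tau": joint torques, N m; "tool_pos": TCP position; "orientation": TCP orientation; "wrist_force": force on the tool from outside, world axes, zero at the start; "ft_torque": the same for the moment, N m; "finger_gap": finger opening in mm.
Only numpy, scipy, OpenCV 4.12 (cv2) and the standard library are available. Lean on these libraries where they do the work, as an engineer would, in place of code of your own. Each camera call takes 0.05 s, during which the arm holds its last target. There are 200 camera calls.

## Working session

There is one attempt and no reset: what is moved stays moved. The work goes in short steps, Python scripts to look and compute and a tool call to move; the robot and the scene stay as the last step left them, time stands still between calls to the robot, and variables do not carry over. Pictures are saved under pics/ and viewed, about 8 in all and at most 12, crops included, and the job is handed in when it is done.

Besides the shell and the picture viewer there is one more tool, called after "Call:" as a command line: name --argument value ..., lists and objects as JSON in quotes. drive_tool: Moves the arm, as the interface text tells. Shifts and turns lie within -1 to 1; 1 stands for 40 cm of shift or 60 degrees of turn. Its arguments: {"type":"object","properties":{"rows":{"type":"array","items":{"type":"array"}},"squeeze":{"type":"number"}},"required":["rows"]}

```bash
ls; mkdir -p pics
cat > h.py <<'E'
import numpy as np, cv2, os
from scipy.spatial.transform import Rotation as R
from station import sensors, vision, env
def snap(name,fn):
    o=sensors.get_obs(); c=vision.camera(name)
    cv2.imwrite(f'pics/{fn}.png',c['color'][:,:,::-1])
    if name=='wrist':
        T=np.eye(4);T[:3,:3]=R.from_rotvec(o['orientation']).as_matrix();T[:3,3]=o['tool_pos']
        E=T@np.array(c['tool_from_camera'])
    else: E=np.linalg.inv(np.array(c['extrinsics']))
    K=np.array([[c['fx'],0,c['cx']],[0,c['fy'],c['cy']],[0,0,1]])
    np.savez(f'pics/{fn}.npz',E=E,K=K); return c['color']
def ray(fn,u,v):
    d=np.load(f'pics/{fn}.npz'); r=d['E'][:3,:3]@np.linalg.solve(d['K'],[u,v,1.]); return d['E'][:3,3],r/np.linalg.norm(r)
def onz(fn,u,v,z):
    o,r=ray(fn,u,v); return (o+r*(z-o[2])/r[2]).round(1)
def proj(fn,p):
    d=np.load(f'pics/{fn}.npz'); q=d['K']@(d['E'][:3,:3].T@(np.array(p)-d['E'][:3,3])); return (q[:2]/q[2]).round(1)
def tri(*a):
    A=0;b=0
    for fn,u,v in a:
        o,r=ray(fn,u,v);P=np.eye(3)-np.outer(r,r);A=A+P;b=b+P@o
    return np.linalg.solve(A,b).round(1)
E
python3 - <<'E'
from h import *
a=snap('top','top1');b=snap('scene','scene1')
print(sensors.get_obs())
for f in('top1','scene1'):
    d=np.load(f'pics/{f}.npz');print(d['E'].round(2),d['K'][0])
E
```

```text
pics
{'clock': 0.1, 'q': array([-9.37899526e-01,  3.59311215e-01,  1.11604724e-02, -3.07395725e-04,
       -1.22413119e+00, -2.88103846e-01]), 'joint_vel': array([ 1.20838164e-04, -8.34921891e-04,  2.61984950e-05,  4.56397617e-04,
       -3.66278190e-05,  3.76391974e-04]), 'tau': array([-1.31485551e-03, -5.84161663e+01,  2.93751633e+01,  7.01538295e+00,
        1.01788758e-02, -6.07970378e-05]), 'tool_pos': array([ 227.95715375, -634.82553528,  197.92359881]), 'orientation': array([-1.80681479e+00, -2.56841561e+00, -1.17467521e-03]), 'wrist_force': array([-0.16661261, -0.41034193,  0.41643285]), 'ft_torque': array([-0.01609792, -0.04981546,  0.01136526]), 'finger_gap': 87.66399428607048}
[[-2.00000e-02 -9.80000e-01  1.90000e-01  4.29900e+02]
 [-1.00000e+00  2.00000e-02 -2.00000e-02  4.64600e+01]
 [ 2.00000e-02 -2.00000e-01 -9.80000e-01  1.00587e+03]
 [ 0.00000e+00  0.00000e+00  0.00000e+00  1.00000e+00]] [374.16059069   0.         326.15110265]
[[ 4.00000e-02  5.10000e-01 -8.60000e-01  1.51005e+03]
 [ 1.00000e+00  0.00000e+00  5.00000e-02 -2.80300e+01]
 [ 2.00000e-02 -8.60000e-01 -5.10000e-01  6.93570e+02]
 [ 0.00000e+00  0.00000e+00  0.00000e+00  1.00000e+00]] [418.66133712   0.         320.63466351]
```

View pics/top1.png

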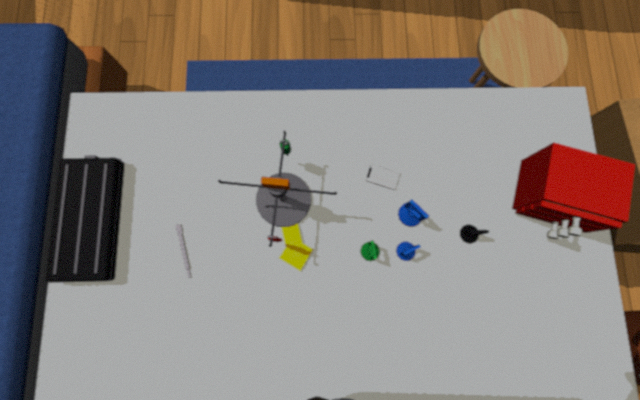

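View pics/scene1.png

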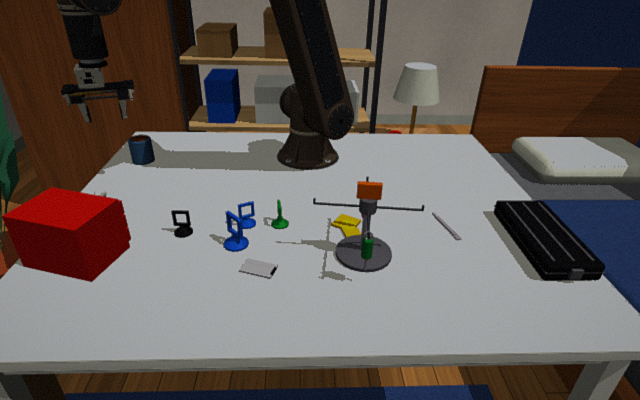

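Top view: carousel foot is at about (283,198), its empty-hook bar runs (220,182)–(336,192) and the arrow points down-right to about (302,260). The two blue cups are at (407,250), the smaller and the target, and (412,213), the larger. Black is at (470,234), and the green look-alike at (370,250).

Run:
```python
from h import *
a=cv2.imread('pics/top1.png');b=cv2.imread('pics/scene1.png')
c=np.hstack([cv2.resize(a[110:280,205:345],None,fx=3,fy=3,interpolation=2),cv2.resize(a[190:280,350:480],None,fx=2.9,fy=2.9,interpolation=2)[:0].reshape(0,377,3) if 0 else np.vstack([cv2.resize(a[190:275,355:480],None,fx=3,fy=3,interpolation=2),cv2.resize(b[190:275,165:290],None,fx=3,fy=3,interpolation=2)])])
cv2.imwrite('pics/c1.png',c);print(c.shape)
for n,im in(('top1',a),('scene1',b)):
    hsv=cv2.cvtColor(im,cv2.COLOR_BGR2HSV)
    for nm,lo,hi in(('yel',(22,120,60),(35,255,255)),('org',(6,150,80),(16,255,255)),('blue',(100,150,50),(125,255,255))):
        m=cv2.inRange(hsv,lo,hi);m[:100]=0;m[300:]=0
        k,l,s,ce=cv2.connectedComponentsWithStats(m)
        for i in range(1,k):
            if 25<s[i,4]<1500: 
                (x,y),(w,h),an=cv2.minAreaRect(cv2.findNonZero((l==i).astype('u1')))
                print(n,nm,s[i],ce[i].round(1),(round(w),round(h),round(an)),onz(n,*ce[i],{'yel':8,'org':217,'blue':20}[nm]))
```

```text
(510, 795, 3)
top1 yel [280 224  32  46 857] [294.5 247.1] (31, 45, 4) [493.6 108.8   8. ]
top1 org [589 100  29  15 216] [599.7 104.7] (14, 28, 90) [ 790.5 -606.1  217. ]
top1 org [604 155  33  17  49] [622.5 160.6] (35, 7, 27) [ 656.4 -635.4  217. ]
top1 org [629 173   6  41  51] [631.9 192.6] (1, 40, 7) [ 583.3 -643.1  217. ]
top1 org [262 178  27   9 148] [275.8 181.8] (27, 8, 6) [621.4 135.3 217. ]
top1 org [615 252  25  48 705] [629.3 275.8] (47, 24, 90) [ 405.8 -604.7  217. ]
top1 blue [ 40 118  11  24  50] [ 45.2 130.5] (24, 7, 72) [824.5 788.5  20. ]
top1 blue [ 38 157   9  17  45] [ 41.4 165.7] (8, 15, 11) [724.4 786.3  20. ]
top1 blue [ 34 189   9  14  34] [ 37.8 195. ] (7, 12, 21) [644.  785.6  20. ]
top1 blue [399 201  29  25 457] [411.3 213.7] (25, 22, 45) [ 575.  -204.5   20. ]
top1 blue [397 242  22  18 247] [405.8 250.6] (19, 17, 17) [ 477.7 -183.4   20. ]
top1 blue [ 26 244   9  15  45] [ 29.8 251.2] (14, 8, 84) [496.5 787.4  20. ]
scene1 yel [331 214  31  23 407] [347.3 224.7] (32, 20, 17) [494.8 108.9   8. ]
scene1 org [375 124  35   9 134] [389.5 126.8] (8, 34, 90) [243.9 257.1 217. ]
scene1 org [414 125  57   9 376] [447.4 128.4] (8, 56, 90) [253.3 443.4 217. ]
scene1 org [214 130  63   2  65] [244.5 131. ] (62, 1, 0) [ 290.5 -199.9  217. ]
scene1 org [357 181  25  19 397] [369.2 190. ] (24, 17, 3) [659.4 132.6 217. ]
scene1 org [  1 199   4  17  47] [  2.7 206.1] (16, 3, 90) [ 731.2 -654.8  217. ]
scene1 org [  7 201  15  12  78] [ 11.9 205.8] (9, 16, 60) [ 730.4 -636.7  217. ]
scene1 org [  0 249   9  26 120] [  2.3 264.1] (8, 25, 0) [ 923. -542.  217.]
scene1 blue [207 100  29  23 615] [220.6 111. ] (22, 28, 90) [-473.3 -415.9   20. ]
scene1 blue [129 141  16  23 146] [138.6 150.6] (15, 21, 4) [ 3.000e-01 -6.509e+02  2.000e+01]
scene1 blue [224 202  32  49 750] [238.9 229.2] (30, 49, 4) [ 533.5 -200.8   20. ]
```

View pics/c1.png

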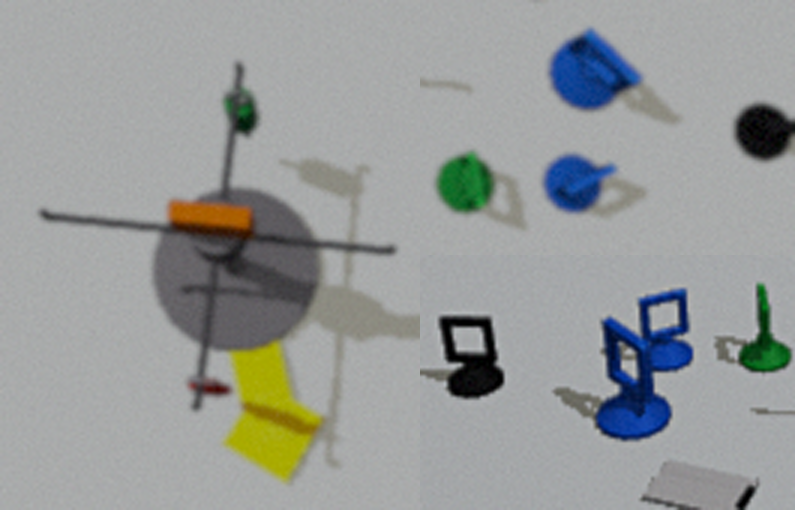

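Run:
```python
from h import *
f=lambda x,y:(205+x/3,110+y/3)
ax=onz('top1',*f(237,269),20); tip=onz('top1',*f(290,482),8); hd=onz('top1',*f(226,443),8),onz('top1',*f(321,424),8)
kb=[onz('top1',*f(x,y),217) for x,y in((169,203),(252,208),(170,225),(250,234))]
hk=[onz('top1',*f(x,y),160) for x,y in((43,213),(393,249))]
rg=[onz('top1',355+x/3-420/3,190+y/3,72) for x,y in((567,189),(612,168))]
ft=onz('top1',355+(573-420)/3,190+184/3,12)
print(ax,tip,hd,(hd[0]+hd[1])/2);print(kb,np.mean(kb,0));print(hk,np.mean(hk,0));print(rg,ft)
print('scene foot',onz('scene1',165+(667-420)/3,190+(353-255)/3,12))
d=(tip-ax)[:2];print('arrow deg',np.degrees(np.arctan2(d[1],d[0])))
d=(hk[1]-hk[0])[:2];print('hookbar deg',np.degrees(np.arctan2(d[1],d[0])))
o=sensors.get_obs();print(R.from_rotvec(o['orientation']).as_matrix().round(3))
```

```text
[619.5 135.3  20. ] [432.1  90.4   8. ] (array([466.8, 146. ,   8. ]), array([481.6,  62.7,   8. ])) [474.2  104.35   8.  ]
[array([631. , 166.5, 217. ]), array([626.3, 106.8, 217. ]), array([614.7, 165.6, 217. ]), array([607.1, 108.2, 217. ])] [619.775 136.775 217.   ]
[array([639.3, 271.8, 160. ]), array([606.1,   2.8, 160. ])] [622.7 137.3 160. ]
[array([ 469.3, -166.4,   72. ]), array([ 485.8, -205.1,   72. ])] [ 476.1 -185.7   12. ]
scene foot [ 488.8 -182.6   12. ]
arrow deg -166.52623950616893
hookbar deg -97.03586867676945
[[-0.338  0.941 -0.001]
 [ 0.941  0.338  0.001]
 [ 0.002 -0.    -1.   ]]
```

Plan: turn the rack −69° so the hook at −97° comes to the arrow (−166°). Then grip the ring across its 46 mm width and carry it to the hook. I'm moving to the carousel now.

Call:
drive_tool --rows '[[1,[0.74,0.79,-0.2],-0.53],[1,[0.74,0.79,-0.2],-0.53],[1,[0.74,0.79,-0.2],-0.53],[1,[0.74,0.79,-0.2],-0.53],[1,[0.74,0.79,-0.2],-0.53],[1,[0.74,0.79,-0.2],-0.53],[1,[0.74,0.79,-0.2],-0.53],[1,[0.74,0.79,-0.2],-0.53],[1,[0.74,0.79,-0.2],-0.53],[1,[0.74,0.79,-0.2],-0.53]]'

```text
clock: 0.93
tool_pos: [415.1, -268.6, 274.8]
orientation: [1.035, 2.966, 0.0]
wrist_force: [1.5, -1.3, 0.7]
finger_gap: 87.6
```

```bash
cat >> h.py <<'E'
def go(p,psi):
    o=sensors.get_obs();M=R.from_rotvec(o['orientation']).as_matrix()
    cur=np.degrees(np.arctan2(M[1,0],M[0,0])); d=M.T@(np.array(p)-o['tool_pos'])/400
    t=-((psi-cur+90)%180-90)/60
    print('t',round(o['clock'],2),'tcp',o['tool_pos'].round(1),'psi',round(cur,2),'tilt',M[:,2].round(4),'-> shift',d.round(4),'yaw',round(t,4))
E
python3 -c "
from h import *
go((620.5,136.5,290),173)"
```

```text
t 0.93 tcp [ 415.1 -268.6  274.8] psi 141.55 tilt [ 1.e-04  1.e-04 -1.e+00] -> shift [ 0.2276  1.1125 -0.0378] yaw -0.5242
```

Call:
drive_tool --rows '[[1,[0.2,1.0,-0.04],-0.52],[1,[0.2,1.0,-0.04],-0.52],[1,[0.2,1.0,-0.04],-0.52],[1,[0.2,1.0,-0.04],-0.52],[1,[0.2,1.0,-0.04],-0.52],[1,[0.2,1.0,-0.04],-0.52],[1,[0.2,1.0,-0.04],-0.52],[1,[0.2,1.0,-0.04],-0.52],[1,[0.2,1.0,-0.04],-0.52],[1,[0.2,1.0,-0.04],-0.52]]'

```text
clock: 1.77
tool_pos: [601.6, 95.2, 290.0]
orientation: [-0.197, -3.135, 0.0]
wrist_force: [0.3, -0.5, -0.1]
finger_gap: 87.6
```

Call:
drive_tool --rows '[[1,[0,0,0],0],[1,[0,0,0],0]]'

```text
clock: 1.93
tool_pos: [601.1, 94.2, 289.0]
orientation: [-0.195, -3.133, 0.001]
wrist_force: [-0.1, -0.1, -0.2]
finger_gap: 87.5
```

```bash
python3 -c "
from h import *
snap('wrist','w1')
go((620.5,136.5,290),173)"
```

```text
t 1.98 tcp [600.7  93.  289.5] psi 172.83 tilt [-1.7e-03 -7.0e-04 -1.0e+00] -> shift [-0.0356  0.114  -0.0015] yaw -0.0029
```

View pics/w1.png

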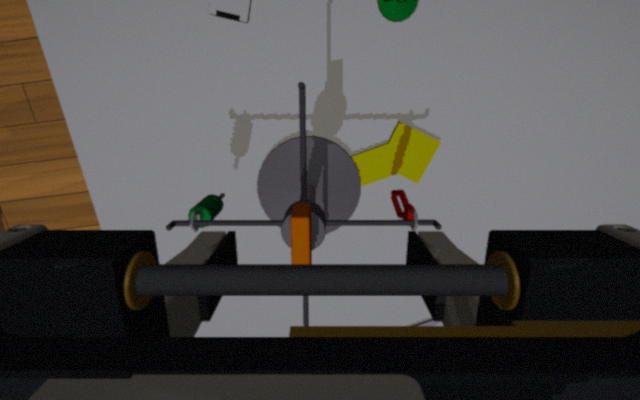

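Wrist view: orange knob top spans (292–311, 203–265), the hook bar runs up to (302,85), and the arrow tip is near (440,140) with head corners at (400,121) and (418,183).

Run:
```python
from h import *
im=cv2.imread('pics/w1.png');hsv=cv2.cvtColor(im,cv2.COLOR_BGR2HSV)
m=cv2.inRange(hsv,(22,120,60),(35,255,255));m[200:]=0
c=max(cv2.findContours(m,0,2)[0],key=cv2.contourArea)
ap=cv2.approxPolyDP(c,4,True)[:,0];print(ap.tolist(),[onz('w1',*map(float,p),8)[:2].tolist() for p in ap])
pts=onz; P=np.array([onz('w1',float(p[0]),float(p[1]),8)[:2] for p in c[:,0]])
mm=np.array([onz('w1',float(x),float(y),8)[:2] for y,x in np.argwhere(m)]);print('arrow centroid',mm.mean(0))
m=cv2.inRange(hsv,(5,150,80),(18,255,255));m[:195]=0;m[265:]=0;m[:,:280]=0;m[:,325:]=0
for y in range(206,262,8):
    x=np.flatnonzero(m[y]);print(y,x.min(),x.max())
k=[onz('w1',x,y,217)[:2] for x,y in((292,204),(311,204))];print(k)
for px in((302,85),(303,150)):print(onz('w1',*px,153))
print('foot',onz('w1',309.5,185,20))
for q in((620.5,136.5,217),(620.5,136.5,20),(620.5,136.5,150)):print(proj('w1',q))
```

```text
[[439, 141], [399, 122], [387, 143], [351, 156], [361, 185], [394, 173], [417, 182]] [[435.6, 95.3], [489.3, 62.5], [507.7, 89.0], [559.3, 100.9], [549.2, 144.6], [500.8, 132.9], [468.8, 150.3]]
arrow centroid [495.08085787 109.10265685]Traceback (most recent call last):
  File "<stdin>", line 10, in <module>
    return umr_minimum(a, axis, None, out, keepdims, initial, where)
ValueError: zero-size array to reduction operation minimum which has no identity
```

Run:
```python
from h import *
im=cv2.imread('pics/w1.png');hsv=cv2.cvtColor(im,cv2.COLOR_BGR2HSV)
print(hsv[230,290:314].tolist()[::3])
m=cv2.inRange(hsv,(5,150,60),(22,255,255));m[:195]=0;m[270:]=0;m[:,:280]=0;m[:,325:]=0
for y in range(198,268,6):
    x=np.flatnonzero(m[y]);print(y,(x.min(),x.max()) if len(x) else '',end=' ')
for px in((292,204),(311,204)):print(onz('w1',*px,217))
for px in((302,85),(303,150)):print(onz('w1',*px,153))
print('foot',onz('w1',309.5,185,20))
for q in((620.5,136.5,217),(620.5,136.5,20),(620.5,136.5,150)):print(proj('w1',q))
```

```text
[[5, 87, 94], [15, 255, 136], [17, 255, 138], [16, 255, 134], [16, 255, 134], [16, 255, 135], [14, 255, 115], [178, 78, 39]]
198  204 (np.int64(305), np.int64(305)) 210 (np.int64(295), np.int64(306)) 216 (np.int64(292), np.int64(308)) 222 (np.int64(291), np.int64(309)) 228 (np.int64(291), np.int64(309)) 234 (np.int64(291), np.int64(309)) 240 (np.int64(291), np.int64(309)) 246 (np.int64(292), np.int64(309)) 252 (np.int64(292), np.int64(309)) 258 (np.int64(292), np.int64(309)) 264 (np.int64(292), np.int64(309)) [625.4  97.8 217. ]
[610.1  99.8 217. ]
[607.6   5.1 153. ]
[615.   64.4 153. ]
foot [622.1 132.4  20. ]
[304.6 246.9]
[311.  187.7]
[307.6 219.4]
```

```bash
python3 -c "
from h import *
go((623.5,137,182),173)"
```

```text
t 1.98 tcp [600.7  93.  289.5] psi 172.83 tilt [-1.7e-03 -7.0e-04 -1.0e+00] -> shift [-0.0433  0.1164  0.2685] yaw -0.0029
```

Call:
drive_tool --rows '[[1,[-0.043,0.116,0],0],[1,[-0.043,0.116,0],0],[1,[-0.043,0.116,0.1],0],[1,[-0.043,0.116,0.2],0],[1,[-0.043,0.116,0.265],0],[1,[-0.043,0.116,0.265],0],[1,[-0.043,0.116,0.265],0],[1,[-0.043,0.116,0.265],0]]'

```text
clock: 2.65
tool_pos: [625.0, 135.8, 187.0]
orientation: [0.199, 3.132, 0.001]
wrist_force: [0.9, 0.4, 0.8]
finger_gap: 88.2
```

Call:
drive_tool --rows '[[-1,[0,0,0],0],[-1,[0,0,0],0],[-1,[0,0,0],0],[-1,[0,0,0],0],[-1,[0,0,0],0],[-1,[0,0,0],0],[-1,[0,0,0],0],[-1,[0,0,0],0],[-1,[0,0,0],0],[-1,[0,0,0],0]]' --squeeze 15

```text
clock: 3.48
tool_pos: [623.8, 136.3, 184.4]
orientation: [-0.198, -3.135, 0.0]
wrist_force: [-0.7, -0.2, 0.3]
finger_gap: 26.5
```

```bash
python3 -c "
from h import *
go((623.5,137,182),173); o=sensors.get_obs(); print(o['wrist_force'],o['ft_torque'],o['q'].round(2),o['finger_gap'])"
```

```text
t 3.48 tcp [623.8 136.3 184.4] psi 172.76 tilt [-1.e-04 -1.e-04 -1.e+00] -> shift [0.0011 0.0015 0.006 ] yaw -0.004
[-0.74359043 -0.19870329  0.32814204] [0.01674707 0.08571444 0.02497046] [ 0.52  0.31 -0.09  0.   -1.17 -0.65] 26.505291179273513
```

Call:
drive_tool --rows '[[-1,[0,0,0],0],[-1,[0,0,0],0],[-1,[0,0,0],0],[-1,[0,0,0],0],[-1,[0,0,0],0]]'

```text
clock: 3.9
tool_pos: [624.3, 136.3, 184.5]
orientation: [0.199, 3.135, 0.0]
wrist_force: [3.8, -0.9, -2.2]
finger_gap: 15.7
```

```bash
python3 -c "
from h import *
go((623.5,137,182),103.3); o=sensors.get_obs(); print(o['wrist_force'],o['ft_torque'],o['finger_gap'])"
```

```text
t 3.9 tcp [624.3 136.3 184.5] psi 172.75 tilt [ 7.e-04  0.e+00 -1.e+00] -> shift [0.0022 0.0015 0.0061] yaw 1.1575
[ 3.78521023 -0.94091397 -2.15451017] [-0.32404298 -1.36200689  0.00249995] 15.67709937375926
```

Call:
drive_tool --rows '[[-1,[0,0,0],0.1],[-1,[0,0,0],0.2],[-1,[0,0,0],0.3],[-1,[0,0,0],0.4],[-1,[0,0,0],0.5],[-1,[0,0,0],0.58],[-1,[0,0,0],0.58],[-1,[0,0,0],0.58]]'

```text
clock: 4.57
tool_pos: [622.1, 137.2, 184.4]
orientation: [-1.126, -2.93, -0.0]
wrist_force: [-5.1, 4.3, 2.4]
finger_gap: 15.4
```

Call:
drive_tool --rows '[[-1,[0,0,0],0.1],[-1,[0,0,0],0.2],[-1,[0,0,0],0.3],[-1,[0,0,0],0.4],[-1,[0,0,0],0.5],[-1,[0,0,0],0.58],[-1,[0,0,0],0.58],[-1,[0,0,0],0.58],[-1,[0,0,0],0.58]]'

```text
clock: 5.32
tool_pos: [621.0, 139.2, 184.4]
orientation: [-1.948, -2.458, -0.001]
wrist_force: [-12.5, 11.9, 6.3]
finger_gap: 15.5
```

Run:
```python
from h import *
go((623.5,137,182),103.3); o=sensors.get_obs(); print(o['wrist_force'],o['ft_torque'],o['finger_gap'])
a=snap('top','top2'); snap('scene','scene2')
cv2.imwrite('pics/c2.png',cv2.resize(a[110:290,205:425],None,fx=3,fy=3,interpolation=2)[:,:,::-1])
```

```text
t 5.32 tcp [621.  139.2 184.4] psi 103.21 tilt [-0.0038  0.0037 -1.    ] -> shift [-0.0069  0.0048  0.0059] yaw -0.0016
[-12.51402263  11.87536835   6.34070958] [ 4.43488678  4.4283325  -0.02566847] 15.540828361124897
```

View pics/c2.png

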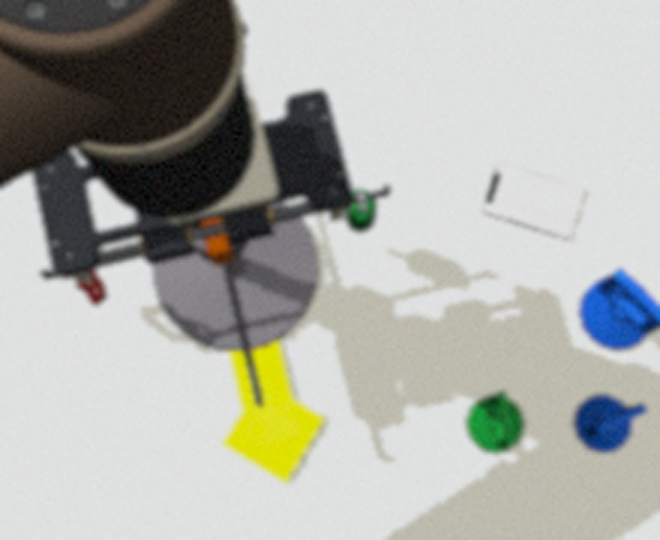

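Top crop: the hook now points down over the yellow arrow, with its tip at crop (261,404) → px (292,244.7). The blue cup stands untouched.

Run:
```python
from h import *
f=lambda x,y:(205+x/3,110+y/3)
a=onz('top2',*f(233,275),153);b=onz('top2',*f(260,402),157);print(a,b,np.degrees(np.arctan2(*(b-a)[1::-1])))
r=onz('top2',*f(50,274),153);g=onz('top2',*f(386,190),153);print('side hooks',r,g,(r+g)/2,np.degrees(np.arctan2(*(g-r)[1::-1])))
A=np.array([620.5,139])
for ax in((620.5,139),(622,137)):print('arrow',[np.degrees(np.arctan2(y-ax[1],x-ax[0])).round(1) for x,y in((435.6,95.3),(432.1,90.4),(495.1,109.1),(554.2,122.8))], 'hook',np.degrees(np.arctan2(b[1]-ax[1],b[0]-ax[0])).round(1), np.hypot(b[0]-ax[0],b[1]-ax[1]))
```

```text
[589.3 126.4 153. ] [491.2 105.8 157. ] -168.14078026611693
side hooks [592.7 266.7 153. ] [654.9   6.6 153. ] [623.8  136.65 153.  ] -76.5509319742803
arrow [np.float64(-166.7), np.float64(-165.5), np.float64(-166.6), np.float64(-166.3)] hook -165.6 133.49430699471796
arrow [np.float64(-167.4), np.float64(-166.2), np.float64(-167.6), np.float64(-168.2)] hook -166.6 134.4696248228573
```

Call:
drive_tool --rows '[[-1,[0.009,-0.005,0],0],[-1,[0.009,-0.005,0],0],[-1,[0.009,-0.005,0],0]]'

```text
clock: 5.67
tool_pos: [620.9, 139.3, 184.4]
orientation: [-1.952, -2.461, 0.001]
wrist_force: [1.1, -1.4, -0.6]
finger_gap: 15.4
```

Call:
drive_tool --rows '[[0.3,[0,0,0],0],[0.3,[0,0,0],0],[0.3,[0,0,0],0],[0.3,[0,0,0],0],[0.3,[0,0,0],0],[0.3,[0,0,0],0],[0.3,[0,0,0],0]]'

```text
clock: 6.25
tool_pos: [621.1, 139.4, 184.5]
orientation: [-1.952, -2.461, -0.0]
wrist_force: [0.5, 0.3, 0.3]
finger_gap: 54.7
```

Run:
```python
from h import *
go((476,-186,184),113); o=sensors.get_obs(); print(o['wrist_force'],o['ft_torque'],o['finger_gap'])
go((476,-186,284),113)
```

```text
t 6.25 tcp [621.1 139.4 184.5] psi 103.16 tilt [-0.  0. -1.] -> shift [-0.7096 -0.5383  0.0012] yaw -0.1641
[0.47912484 0.30521807 0.31270045] [ 0.00205796 -0.0296827  -0.00555543] 54.67029917451317
t 6.25 tcp [621.1 139.4 184.5] psi 103.16 tilt [-0.  0. -1.] -> shift [-0.7095 -0.5383 -0.2488] yaw -0.1641
```

Run:
```python
from h import *
go((531,-163,254),113)
```

```text
t 6.25 tcp [621.1 139.4 184.5] psi 103.16 tilt [-0.  0. -1.] -> shift [-0.6849 -0.3913 -0.1738] yaw -0.1641
```

Call:
drive_tool --rows '[[0.5,[0,0,-0.1],0],[0.5,[0,0,-0.17],0],[0.5,[-0.1,-0.1,-0.17],0],[0.5,[-0.2,-0.2,-0.17],0],[0.5,[-0.3,-0.3,-0.17],-0.1],[0.5,[-0.4,-0.38,-0.17],-0.16],[0.5,[-0.5,-0.38,-0.17],-0.16],[0.5,[-0.6,-0.38,-0.17],-0.16],[0.5,[-0.68,-0.38,-0.17],-0.16],[0.5,[-0.68,-0.38,-0.17],-0.16]]'

```text
clock: 7.08
tool_pos: [534.5, -162.6, 253.3]
orientation: [1.739, 2.615, 0.001]
wrist_force: [0.3, 0.5, 0.5]
finger_gap: 65.7
```

Call:
drive_tool --rows '[[0.5,[0,0,0],0],[0.5,[0,0,0],0],[0.5,[0,0,0],0]]'

```text
clock: 7.33
tool_pos: [534.8, -160.1, 252.3]
orientation: [-1.741, -2.615, -0.0]
wrist_force: [-0.1, -0.7, -0.3]
finger_gap: 65.6
```

Run:
```python
from h import *
go((531,-163,254),113)
snap('wrist','w2');snap('top','top3')
for c in((476,-186,12),(476,-186,72)):print(proj('w2',c))
```

```text
t 7.33 tcp [ 534.8 -160.1  252.3] psi 112.7 tilt [-3.e-04  2.e-04 -1.e+00] -> shift [-0.003  -0.0115 -0.0043] yaw -0.0051
[320.9 108. ]
[320.9 109.3]
```

View pics/w2.png

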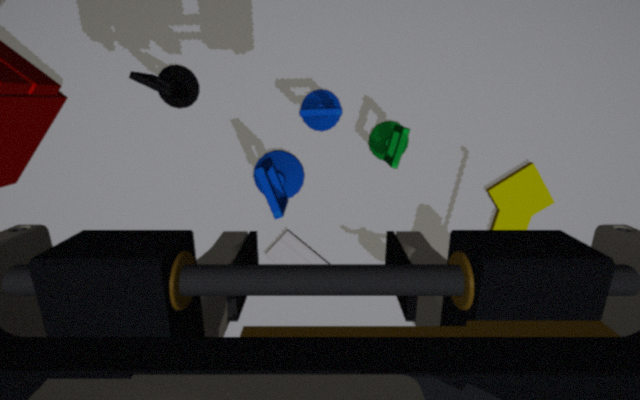

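Wrist view: the small blue cup is at (321,110) with its ring nearly level in the picture, along the jaw direction. The big blue cup is at (279,178) and green at (390,143).

Run:
```python
from h import *
im=cv2.imread('pics/w2.png');hsv=cv2.cvtColor(im,cv2.COLOR_BGR2HSV)
m=cv2.inRange(hsv,(100,120,40),(125,255,255))
s=np.zeros_like(m);s[85:135,295:348]=1;m=m*s
(c,r)=cv2.minEnclosingCircle(cv2.findNonZero(m));print('foot circ',c,r,onz('w2',*c,14))
v=hsv[...,2]*(m>0);print(np.percentile(v[m>0],[10,50,80,95]))
for y in range(98,124,2):print(y,v[y,298:346:3].tolist())
```

```text
foot circ (320.3948974609375, 110.19068908691406) 20.95436668395996 [ 478.6 -185.6   14. ]
[ 85. 121. 133. 148.]
98 [0, 0, 0, 95, 100, 99, 101, 103, 87, 79, 84, 107, 121, 0, 0, 0]
100 [0, 0, 92, 93, 94, 90, 92, 95, 84, 82, 77, 75, 112, 124, 0, 0]
102 [0, 0, 92, 90, 89, 90, 90, 88, 81, 78, 80, 75, 114, 120, 0, 0]
104 [0, 0, 91, 89, 90, 92, 88, 103, 95, 75, 76, 74, 111, 123, 0, 0]
106 [0, 0, 91, 94, 90, 87, 87, 102, 98, 73, 71, 74, 86, 113, 122, 0]
108 [0, 99, 82, 86, 97, 95, 100, 100, 99, 99, 95, 102, 103, 116, 118, 0]
110 [0, 130, 132, 133, 142, 141, 142, 143, 143, 144, 142, 145, 149, 149, 145, 0]
112 [0, 143, 149, 149, 146, 148, 149, 149, 151, 150, 145, 149, 147, 150, 144, 0]
114 [0, 145, 148, 147, 143, 149, 144, 144, 145, 142, 144, 144, 143, 145, 140, 0]
116 [0, 136, 134, 128, 125, 119, 115, 116, 123, 112, 130, 127, 130, 130, 0, 0]
118 [0, 0, 115, 116, 121, 122, 120, 122, 126, 126, 132, 130, 128, 132, 0, 0]
120 [0, 0, 117, 117, 121, 125, 125, 126, 128, 131, 129, 131, 131, 130, 0, 0]
122 [0, 0, 0, 123, 123, 126, 124, 129, 130, 127, 131, 132, 133, 0, 0, 0]
```

Run:
```python
from h import *
im=cv2.imread('pics/w2.png');hsv=cv2.cvtColor(im,cv2.COLOR_BGR2HSV)
m=cv2.inRange(hsv,(100,120,138),(125,255,255));s=np.zeros_like(m);s[105:119,295:348]=1;m=m*s
ys,xs=np.nonzero(m)
P=np.array([onz('w2',float(x),float(y),72)[:2] for x,y in zip(xs,ys)])
r=cv2.minAreaRect(P.astype('f4'));print(r,P.mean(0))
u=np.linalg.svd(P-P.mean(0))[2][0];print('ring y deg',np.degrees(np.arctan2(u[1],u[0])))
f=[proj('w2',(*(P.mean(0)),z)) for z in(14,72)];print(f)
go((*P.mean(0),252),np.degrees(np.arctan2(u[1],u[0])));
```

```text
((478.9118957519531, -184.69900512695312), (6.085630416870117, 42.73969268798828), 24.835134506225586) [ 478.62325581 -184.7455814 ]
ring y deg -65.3581858072714
[array([321. , 110.5]), array([321. , 112.2])]
t 7.43 tcp [ 535.  -159.2  252.5] psi 112.81 tilt [ 1.e-04  1.e-04 -1.e+00] -> shift [-0.0042 -0.1547  0.0013] yaw -0.0305
```

Call:
drive_tool --rows '[[0.5,[-0.004,-0.1,0],-0.03],[0.5,[-0.004,-0.155,0],-0.03],[0.5,[-0.004,-0.155,0],-0.03],[0.5,[-0.004,-0.155,0.1],-0.03],[0.5,[-0.004,-0.155,0.2],-0.03],[0.5,[-0.004,-0.155,0.3],-0.03],[0.5,[-0.004,-0.155,0.38],-0.03],[0.5,[-0.004,-0.155,0.38],-0.03],[0.5,[-0.004,-0.155,0.38],-0.03]]'

```text
clock: 8.18
tool_pos: [477.9, -184.8, 100.1]
orientation: [-1.694, -2.643, 0.003]
wrist_force: [0.4, -0.1, 1.6]
finger_gap: 65.5
```

Run:
```python
from h import *
go((478.6,-185,34),114.6)
```

```text
t 8.18 tcp [ 477.9 -184.8  100.1] psi 114.66 tilt [-3.1e-03 -4.0e-04 -1.0e+00] -> shift [-0.0013  0.0018  0.1652] yaw 0.001
```

Call:
drive_tool --rows '[[0.5,[0,0.001,0.05],0],[0.5,[0,0.001,0.1],0],[0.5,[0,0.001,0.14],0],[0.5,[0,0.001,0.165],0],[0.5,[0,0.001,0.165],0],[0.5,[0,0.001,0.165],0],[-1,[0,0.001,0.165],0],[-1,[0,0.001,0.165],0],[-1,[0,0.001,0.165],0],[-1,[0,0.001,0.165],0]]' --squeeze 12

```text
clock: 9.02
tool_pos: [479.2, -185.4, 35.2]
orientation: [1.698, 2.642, 0.001]
wrist_force: [-1.1, 1.2, 3.6]
finger_gap: 45.7
```

Call:
drive_tool --rows '[[-1,[0,0,0],0],[-1,[0,0,0],0],[-1,[0,0,0],0]]'

```text
clock: 9.27
tool_pos: [479.4, -185.3, 35.2]
orientation: [1.697, 2.642, 0.001]
wrist_force: [-1.0, 2.1, 5.9]
finger_gap: 45.4
```

Run:
```python
from h import *
go((478.6,-185,34),114.6);o=sensors.get_obs(); print(o['wrist_force'],o['ft_torque'],o['finger_gap'])
```

```text
t 9.27 tcp [ 479.4 -185.3   35.2] psi 114.57 tilt [ 1.2e-03 -1.0e-04 -1.0e+00] -> shift [ 0.0016 -0.0014  0.0029] yaw -0.0005
[-1.04769332  2.11091371  5.94333335] [ 0.75191536  0.38665505 -0.00335009] 45.382840202166726
```

Call:
drive_tool --rows '[[-1,[0,0,-0.05],0],[-1,[0,0,-0.1],0],[-1,[0,0,-0.16],0],[-1,[0,0,-0.22],0],[-1,[0,0,-0.27],0],[-1,[0,0,-0.27],0],[-1,[0,0,-0.27],0]]'

```text
clock: 9.85
tool_pos: [479.3, -185.3, 143.4]
orientation: [1.697, 2.641, 0.002]
wrist_force: [0.3, -0.0, -0.9]
finger_gap: 46.4
```

Run:
```python
from h import *
go((452.6,99.5,143.5),103.3);o=sensors.get_obs(); print(o['wrist_force'],o['ft_torque'],o['finger_gap'])
```

```text
t 9.85 tcp [ 479.3 -185.3  143.4] psi 114.55 tilt [ 2.4e-03  2.0e-04 -1.0e+00] -> shift [ 6.755e-01  2.351e-01 -3.000e-04] yaw 0.1875
[ 0.29270397 -0.02547425 -0.90546965] [-0.00306806  0.09321553 -0.02217349] 46.38972719993004
```

Call:
drive_tool --rows '[[-1,[0.05,0.03,0],0],[-1,[0.12,0.06,0],0.05],[-1,[0.2,0.1,0],0.1],[-1,[0.28,0.13,0],0.15],[-1,[0.36,0.17,0],0.187],[-1,[0.44,0.2,0],0.187],[-1,[0.52,0.22,0],0.187],[-1,[0.6,0.235,0],0.187],[-1,[0.65,0.235,0],0.187],[-1,[0.675,0.235,0],0.187]]'

```text
clock: 10.68
tool_pos: [450.6, 100.9, 141.2]
orientation: [-1.946, -2.465, 0.003]
wrist_force: [1.1, -0.8, -1.3]
finger_gap: 45.8
```

Call:
drive_tool --rows '[[-1,[0,0,0],0],[-1,[0,0,0],0],[-1,[0,0,0],0]]'

```text
clock: 10.93
tool_pos: [451.9, 98.5, 141.9]
orientation: [-1.949, -2.464, 0.002]
wrist_force: [0.6, -0.1, -0.9]
finger_gap: 45.6
```

Run:
```python
from h import *
go((508.5,112.7,143.5),103.3);o=sensors.get_obs(); print(o['wrist_force'],o['ft_torque'],o['finger_gap'])
a=snap('scene','s3');b=snap('top','t4')
c=np.hstack([cv2.resize(a[150:290,270:440],(486,400),interpolation=2),cv2.resize(b[130:290,230:350],(300,400),interpolation=2)])
cv2.imwrite('pics/c3.png',c[:,:,::-1])
```

```text
t 10.93 tcp [451.9  98.5 141.9] psi 103.32 tilt [-9.e-04 -7.e-04 -1.e+00] -> shift [ 0.002   0.1458 -0.004 ] yaw 0.0003
[ 0.55820999 -0.10971094 -0.94718716] [ 0.0166219  -0.05807114  0.05191322] 45.61962401291734
```

View pics/c3.png

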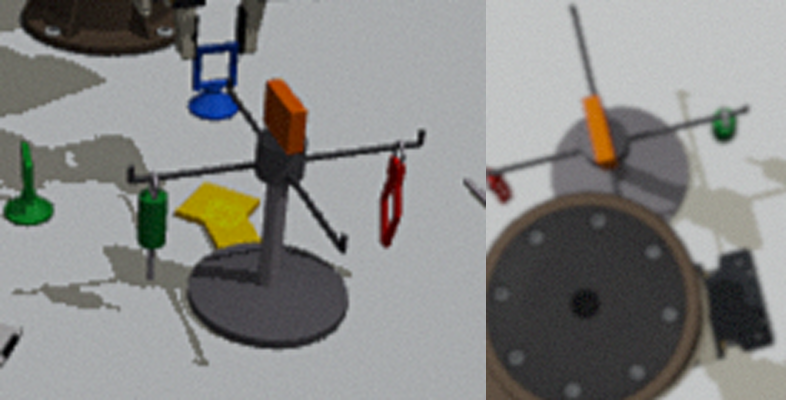

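Scene crop: the ring is upright in the jaws, square to the front hook, whose tip at crop (230,84) is just inside it, and the rack is unmoved. Checking the tip's position by two views.

Run:
```python
from h import *
f=lambda x,y:(205+x/3,110+y/3)
g=lambda x,y:(270+x*170/486,150+y*140/400)
print('tip',tri(('top2',*f(261,403)),('s3',*g(230,83))))
print('knob front/back top', onz('s3',*g(278,88),217))
print('ring open centre px',g(216,69), 'expected',proj('s3',(451.9,98.5,154.7)))
for p in((491,108.5,165),(491,108.5,150)):print(proj('s3',p), 'seen tip',g(230,83))
print(proj('top2',(491,108.5,165)),f(261,403))
```

```text
tip [490.6 107.2 157. ]
knob front/back top [613.4 134.3 217. ]
ring open centre px (345.55555555555554, 174.15) expected [345.2 173.4]
[350.3 176.6] seen tip (350.4526748971193, 179.05)
[350.  181.4] seen tip (350.4526748971193, 179.05)
[290.2 243.9] (292.0, 244.33333333333334)
```

Call:
drive_tool --rows '[[-1,[0.001,0,-0.003],0],[-1,[0.001,0.02,-0.003],0],[-1,[0.001,0.04,-0.003],0],[-1,[0.001,0.06,-0.003],0],[-1,[0.001,0.08,-0.003],0],[-1,[0.001,0.1,-0.003],0],[-1,[0.001,0.12,-0.003],0],[-1,[0.001,0.135,-0.003],0],[-1,[0.001,0.145,-0.003],0],[-1,[0.001,0.145,-0.003],0]]'

```text
clock: 11.87
tool_pos: [509.2, 113.2, 143.4]
orientation: [-1.949, -2.464, 0.001]
wrist_force: [-0.6, 0.3, -0.1]
finger_gap: 46.2
```

Run:
```python
from h import *
go((509.5,113,124),103.3);o=sensors.get_obs(); print(o['wrist_force'],o['ft_torque'],o['finger_gap'])
a=snap('scene','s4')
cv2.imwrite('pics/c4.png',cv2.resize(a[150:270,290:430],None,fx=4,fy=4,interpolation=2)[:,:,::-1])
```

```text
t 11.87 tcp [509.2 113.2 143.4] psi 103.33 tilt [-2.e-04 -3.e-04 -1.e+00] -> shift [-0.0007  0.0007  0.0485] yaw 0.0004
[-0.62260519  0.30188222 -0.14982651] [-0.00519501  0.01766042 -0.0196506 ] 46.192659682209104
```

View pics/c4.png

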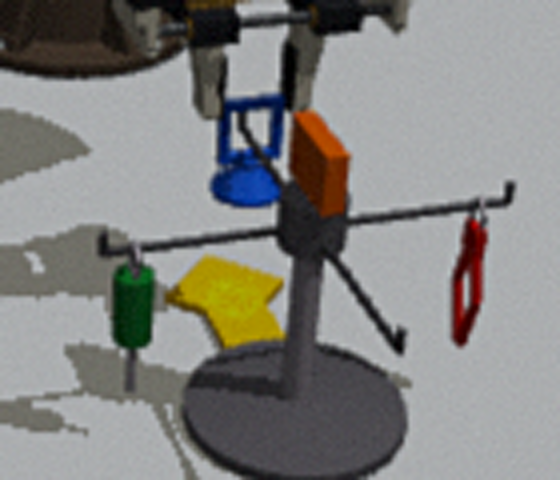

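Scene crop: the hook bar runs through the ring opening, with its tip at crop (243,118) visible inside. Lowering.

Call:
drive_tool --rows '[[-1,[0,0,0.01],0],[-1,[0,0,0.02],0],[-1,[0,0,0.03],0],[-1,[0,0,0.038],0],[-1,[0,0,0.043],0],[-1,[0,0,0.045],0],[-1,[0,0,0.045],0]]'

```text
clock: 12.5
tool_pos: [508.3, 113.0, 125.4]
orientation: [-1.948, -2.464, 0.001]
wrist_force: [0.7, 0.7, -0.9]
finger_gap: 45.9
```

Call:
drive_tool --rows '[[-1,[0,0,0.001],0],[-1,[0,0,0.002],0],[-1,[0,0,0.002],0]]'

```text
clock: 12.75
tool_pos: [508.5, 113.1, 124.9]
orientation: [1.948, 2.464, 0.0]
wrist_force: [-0.1, 0.5, -0.9]
finger_gap: 45.8
```

Call:
drive_tool --rows '[[-1,[0,0,0.001],0],[-1,[0,0,0.003],0],[-1,[0,0,0.004],0],[-1,[0,0,0.004],0]]'

```text
clock: 13.08
tool_pos: [508.6, 113.1, 123.7]
orientation: [1.948, 2.464, 0.001]
wrist_force: [-0.9, 0.0, 4.6]
finger_gap: 45.9
```

Call:
drive_tool --rows '[[-1,[0,0,-0.001],0],[-1,[0,0,-0.001],0],[0.08,[0,0,-0.001],0],[0.12,[0,0,-0.001],0],[0.16,[0,0,-0.001],0],[0.22,[0,0,-0.001],0],[0.3,[0,0,-0.001],0],[0.4,[0,0,-0.001],0],[0.5,[0,0,-0.001],0],[0.5,[0,0,-0.001],0]]'

```text
clock: 13.92
tool_pos: [508.4, 113.0, 123.6]
orientation: [-1.948, -2.464, 0.0]
wrist_force: [0.7, -0.0, 1.0]
finger_gap: 64.8
```

Run:
```python
from h import *
o=sensors.get_obs(); print(o['wrist_force'],o['finger_gap'],o['tool_pos'])
a=snap('scene','s5')
cv2.imwrite('pics/c5.png',cv2.resize(a[150:270,290:430],None,fx=4,fy=4,interpolation=2)[:,:,::-1])
```

```text
[ 0.70718568 -0.04409086  1.03523298] 64.77813102937364 [508.38372985 113.04243136 123.64216139]
```

View pics/c5.png

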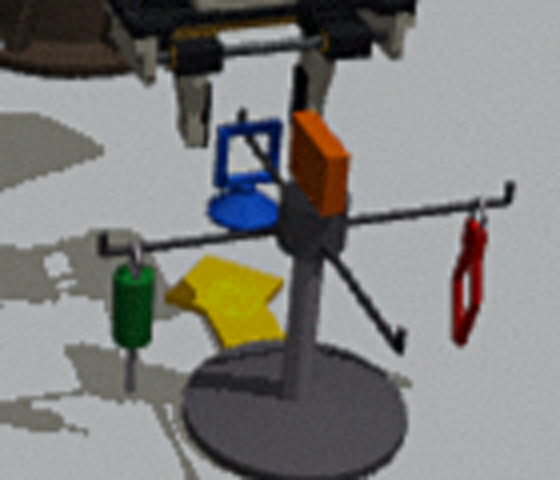

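Ring hangs on the hook with the tip protruding at crop (242,115), and the fingers are clear on both sides. Retreating straight up.

Call:
drive_tool --rows '[[0.5,[0,0,-0.02],0],[0.5,[0,0,-0.05],0],[0.5,[0,0,-0.1],0],[0.5,[0,0,-0.17],0],[0.5,[0,0,-0.25],0],[0.5,[0,0,-0.35],0],[0.5,[0,-0.1,-0.35],0],[0.5,[-0.1,-0.2,-0.35],0],[0.5,[-0.2,-0.2,-0.35],0],[0.5,[-0.3,-0.2,-0.35],0]]'

```text
clock: 14.8
tool_pos: [455.1, -14.8, 265.7]
orientation: [1.943, 2.467, 0.005]
wrist_force: [1.4, 0.3, 0.3]
finger_gap: 66.0
```

Call:
drive_tool --rows '[[0.5,[-0.1,0,0],0],[0.5,[-0.2,0,0],0],[0.5,[-0.3,0,0],0],[0.5,[-0.3,0,0],0],[0.5,[-0.3,0,0],0],[0.5,[-0.3,0,0],0],[0.5,[-0.3,0,0],0]]'

```text
clock: 15.38
tool_pos: [484.3, -130.3, 264.0]
orientation: [1.947, 2.465, 0.001]
wrist_force: [0.4, 0.2, -0.1]
finger_gap: 65.8
```

Run:
```python
from h import *
o=sensors.get_obs(); print(o['wrist_force'],o['tool_pos'],o['clock'])
a=snap('scene','s6');b=snap('top','t6')
c=np.hstack([cv2.resize(a[130:290,270:440],(425,400),interpolation=2),cv2.resize(b[120:280,205:355],(375,400),interpolation=2)])
cv2.imwrite('pics/c6.png',c[:,:,::-1])
# bystander displacement
i1=cv2.imread('pics/top1.png');i6=b[:,:,::-1]
for n,s in(('black',np.s_[215:255,450:495]),('batt',np.s_[160:192,362:405]),('spud',np.s_[218:282,170:196])):
    x,y=[cv2.cvtColor(np.ascontiguousarray(i[s]),6).astype('f4') for i in(i1,i6)];print(n,cv2.phaseCorrelate(x,y))
```

```text
[ 0.40219809  0.24396554 -0.08885724] [ 484.27425387 -130.25512683  263.98894005] 15.3833
black ((17.59797356969497, 14.80373948344553), 0.08225812117258707)
batt ((-0.0018867473125325773, 0.6345773155650001), 0.4636179659101698)
spud ((0.4604773645480478, 0.06493118445657586), 1.0006487750344806)
```

View pics/c6.png

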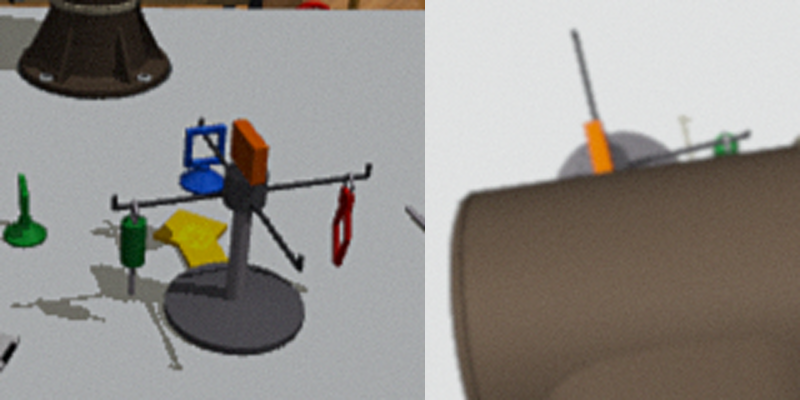

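Call:
drive_tool --rows '[[0.5,[-0.77,-0.56,0],0],[0.5,[-0.77,-0.56,0],0],[0.5,[-0.77,-0.56,0],0],[0.5,[-0.77,-0.56,0],0],[0.5,[-0.77,-0.56,0],0],[0.5,[-0.77,-0.56,0],0],[0.5,[-0.77,-0.56,0],0],[0.5,[-0.77,-0.56,0],0],[0.5,[-0.77,-0.56,0],0],[0.5,[-0.77,-0.56,0],0]]'

```text
clock: 16.32
tool_pos: [335.8, -485.8, 263.2]
orientation: [-1.95, -2.462, 0.002]
wrist_force: [-0.1, 1.1, 1.2]
finger_gap: 65.7
```

Call:
drive_tool --rows '[[0.5,[0,0,0],0],[0.5,[0,0,0],0],[0.5,[0,0,0],0],[0.5,[0,0,0],0]]'

```text
clock: 16.65
tool_pos: [338.4, -481.1, 264.1]
orientation: [1.945, 2.466, 0.0]
wrist_force: [0.6, 0.2, -0.0]
finger_gap: 65.8
```

Run:
```python
from h import *
b=snap('top','t7')
cv2.imwrite('pics/c7.png',np.hstack([cv2.resize(b[110:280,205:345],None,fx=3,fy=3,interpolation=2),cv2.resize(b[150:280,355:495],None,fx=2.6,fy=3.923,interpolation=2)])[:510,:,::-1])
i1=cv2.imread('pics/top1.png');i6=b[:,:,::-1]
for n,s in(('black',np.s_[220:250,455:482]),('batt',np.s_[160:192,362:405]),('spud',np.s_[218:282,170:196])):
    x,y=[cv2.cvtColor(np.ascontiguousarray(i[s]),6).astype('f4') for i in(i1,i6)];print(n,cv2.phaseCorrelate(x,y))
o=sensors.get_obs(); print(o['tool_pos'])
```

```text
black ((0.5451265903930924, 0.08708268526879337), 0.9433267758216387)
batt ((0.47430382827728224, -0.04628372564699035), 0.9723328527477052)
spud ((0.37749391385622566, 0.13860820047239386), 0.9986095715452123)
[ 338.42688654 -481.15840017  264.14390445]
```

View pics/c7.png

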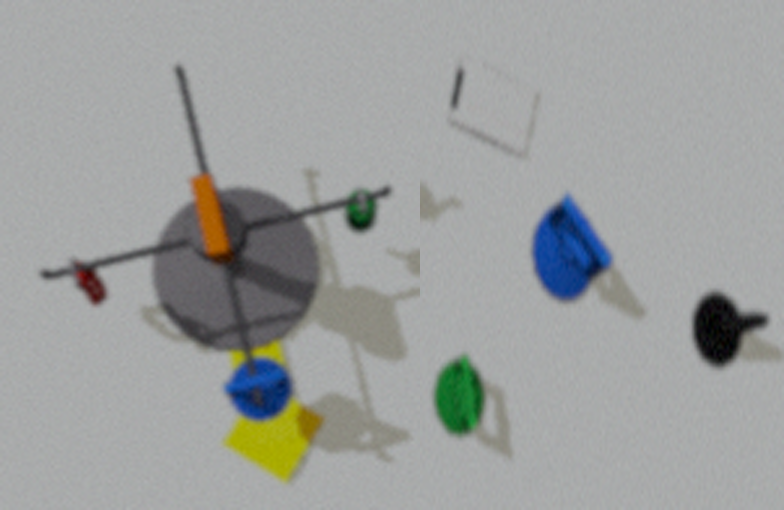

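Run:
```python
from h import *
f=lambda x,y:(205+x/3,110+y/3)
an=lambda a,b:np.degrees(np.arctan2(*(b-a)[1::-1])).round(1)
r=onz('t7',*f(179,67),157);h=onz('t7',*f(259,400),157);print(r,h,'hook line',an(r,h))
l=onz('t7',*f(45,273),157);g=onz('t7',*f(387,190),157);print('side',an(l,g)-90)
print('arrow', an((r+h)/2,onz('t7',*f(290,482),8)))
a=onz('t7',*f(226,443),8);b=onz('t7',*f(321,424),8);print('head base normal',an(a,b)-90)
print(env.sign_off())
```

```text
[757.7 169.  157. ] [492.7 106.5 157. ] hook line -166.7
side -166.9
arrow -166.2
head base normal -169.9
the job is handed in; nothing more can be done
None
```

The job is done and handed in. I turned the rack about 69° clockwise by its orange knob, then hung the smaller blue cup on the front hook by its pull ring. The clock stood at about 17 s, well under the limit of 61 s.

**Hook alignment:** in the last top view the hook line lies at −166.7° and the side hooks agree at −166.9°. The arrow axis measures −166.2°. A cruder estimate from the arrowhead's base corners gave −169.9°, which disagrees by 3°; I gave it less weight.

**Cup:** the last scene and top views show the ring on the hook bar, inside the tip, with the gripper well clear. I did not take repeated pictures to check for swinging.

**Bystanders:** the black cup, battery and spudger all show the same shift of about 0.5 px or less since the start, so they have not moved.

**Forces:** the highest wrist force I read was about 18 N, while turning the knob; setting the ring on the hook gave about 5 N.

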